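Clamp the brass bush with the travelling feed knob

ROBOT

A 7-joint arm with a two-finger parallel gripper is mounted at the origin on a cart in front of the work surface, level with it; the furniture and walls round the work are solid. World frame = base frame: x ahead of the robot, y to its left, z up, the work surface at z = 0. Lengths are in mm, angles in rad, forces in N, time in s.
With the tool pointing down it reaches from about 400 to 850 mm from the base axis. Payload 4.5 kg.
Tool frame: the origin (TCP) lies at the very end of the fingers, on their centre line; the grasp point (between the pads) lies 19 mm behind it; z points along the fingers, y is the line along which they close (so a half turn about z gives the same grasp; the last joint's range is limited). The gripper opens to 85 mm and grips with 20 to 120 N. Pads are 22 mm wide; open, the fingers measure 114 mm over their backs; the gripper's body (76 mm by 85 mm) begins 54 mm behind the grasp point. The pads swing forward as they close: fully open they stand 13 mm farther back than shut.
Start: joints at [-1.312, 0.689, -0.195, 1.565, 0.157, 0.902, -0.215], TCP at [139.298, 609.303, 231.317] pointing down, gripper open.
Joint ranges: [-3.01, 3.01], [-0.46, 2.08], [-1.47, 1.51], [0.13, 2.56], [-1, 4.14], [0.04, 2.09], [-2.66, 2.66]. Speed limits (rad/s): [2.57, 2.57, 3.14, 3.14, 3.14, 3.14, 3.14].

INTERFACE

Orientations are given as a unit quaternion [w, x, y, z].
In Python, from station import sensors, imaging, workorder gives the robot as it stands.
- The arm moves only by the tool send_rows, never from a script. Its argument "deltas" is a list that holds one entry, the list of rows, each a list of 6 numbers: the shift along the tool's x, y, z scaled (see below), then the turn, a rotation vector about the tool's x, y, z scaled (see below). A call has 1 to 10 rows; each row shifts and turns the commanded pose from where the row before left it, along the tool's axes as they then stand; what a row does not reach is not made up. The controller multiplies each number of a shift by 0.75 m and each number of a turn by 45 degrees. A row lasts 1/10 s, in which the tool goes at most 50 mm and 8.59 degrees, less where a joint would pass 70% of its speed; a pose out of reach is approached as far as the arm can. A call with a number of a shift or a turn outside -1 to 1 is refused whole. A call with a gripper value outside its range is refused whole. "gripper" is the closure, from 0 (fully open) to 1 (shut), set as the call begins (left out, the last holds). The fingers move at their own pace and stop on an object; "squeeze" is the grip in N (left out, the last holds). Time passes only in rows, so rows that do not move let the fingers close. It gives the time, the measured TCP pose, the force, the opening and the grip force at its end, in the units of the state.
- sensors.get_state(): the state, without advancing time (a new reading comes with each control period).
- imaging.capture(name): name is "scene" or "side" or "wrist"; returns the picture (400x640x3 uint8, red, green, blue); there is no depth.
- imaging.calibration(name): a dict with "fx", "fy", "cx", "cy" (pixels), "k1" (the pictures are not rectified: a ray, as slopes to the right and down, at radius r is drawn at 1 + k1 r^2 times it, then the intrinsics apply), "cam_to_world" (4x4, takes a point from camera to world coordinates); the wrist camera has in their place "T_tool_cam" (4x4, takes a point from camera to tool coordinates, whose origin is the TCP and whose axes are the flange's). Camera axes: x right, y down, z forward; pixel columns grow to the right and rows downward; lengths in mm; the calibration is good to about 2 mm. A picture is of the moment at which its call begins: read the wrist's pose just before it. calibration takes no time and is no camera call.
- workorder.hand_in(): hands the job in; it is judged then, once.
The state is a dict: "time": time; "joint_positions": joint angles; "qd": joint speeds; "effort": joint torques, N m; "tool_pos": TCP position; "orientation": TCP orientation; "contact_force": force on the tool from outside, world axes, zero at the start; "ft_torque": the same for the moment, N m; "gripper_width": opening from 0.0 (shut) to 1.0 (fully open); "finger_force": force on a finger pad.
Only numpy, scipy, OpenCV 4.12 (cv2) and the standard library are available. Lean on these libraries where they do the work, as an engineer would, in place of code of your own. Each camera call takes 0.05 s, during which the arm holds its last target. There are 200 camera calls.

TASK

Stand the brass bush upright on the yellow line of the clamp's base plate, between the sliding carriage's brass pad and the steel V jaw, and let go of it. Then turn the black feed knob clockwise, following it as it rides along with the carriage so that you never push it sideways by 3 mm on its floating collar, until the spring pad holds the bush against the V jaw with about 10 newtons, never squeezing it with more than 20. Let go of the knob so that the bush stays clamped, and leave the other things where they are.

Things in the scene. Friction and masses are not known exactly. Their poses are not given: they have to be found in the camera images.
- brass_mid (a point): the brass bush (dull gold tube, 28 mm diameter, 32 mm tall, about 70 g, standing upright on the counter): the point on its axis half-way up, 16 mm above its foot
- brass_bush: the same brass bush; origin at the centre of its foot, z along its axis
- clamp: fixed bush clamp: grey base plate 230 x 92 mm, top 12 mm above the counter. Origin on the counter, x = feed direction (towards the V jaw), y across, z up. The bay for the bush is free from x = 12 mm (pad face) to 47 mm, open above and at its sides. Beyond it stands a fixed steel jaw, 50 mm wide, 40 mm high, with a shallow V face that centres the bush on y = 0; its setting along x varies by 10 mm and is not measured
- load_mark (a point): middle of the yellow line across the base plate, on the plate's top, on the clamp's centre line: the bush is stood with its foot centred here
- pad: brass spring pad (20 mm wide, 22 mm high, 9 mm thick) on the front of the blue carriage; origin at its middle, its face 4.5 mm further along the clamp's x. It yields along the feed against a spring of 8 N/mm, without preload, for 4 mm, then it is at its stop
- knob_grip (a point): point on the feed knob's axis at the height to grip it, 75 mm above the counter; x and y axes square to the knob's flats, z up. Black square knob, 30 x 30 mm, its flats 61 to 93 mm above the counter, white line on top, over a round skirt 40 mm across, at the middle of the blue carriage (top 40 mm above the counter), which carries it along
- knob_home (a point): point on the carriage where knob_grip rests when nothing pushes the knob sideways. The knob stands on a floating collar that gives sideways, either way, against springs of 6 N/mm, up to 6 mm; pushed 3 mm or more (18 N) it gets damaged
- feed_knob (a joint): angle of the feed knob, rad, 0 at the start, growing clockwise as seen from above, up to 5. Each radian moves carriage and knob together 8 mm along the clamp's +x. Drag about 0.17 N m while turning, so it stays where it is left; each newton of clamping adds 0.008 N m. Held still between small steps, mostly the clamping part is felt. It takes 1.3 to 2.8 rad to clamp the bush
- steel_bush: steel bush, silver tube 24 mm diameter, 26 mm tall, standing; bystander, not to be used; origin under its centre
- sprocket: dark sprocket 72 mm diameter, 20 mm high, lying; bystander; origin under its centre
- oil_bottle: white oil bottle with a red spout, 47 mm diameter, 139 mm tall; bystander; origin under its centre
- bearing: ball bearing 52 mm diameter, 15 mm high, lying; bystander; origin under its centre
Things that resemble listed ones, but are neither listed nor needed, are in the scene too. Leave any purple look-alike of the brass_bush alone.

How it is judged:
By the outcome, as a careful person would: the job done as asked, in the order asked, and still so for the second after the job is handed in, with the robot touching nothing.
It also fails if it takes over 72 s, if anything falls off the work surface, if the arm or the gripper's body presses on something with over 40 N, if the wrist force passes 120 N, or if a joint passes its speed limit or range.

## Working session

There is one attempt and no reset: what is moved stays moved. The work goes in short steps, Python scripts to look and compute and a tool call to move; the robot and the scene stay as the last step left them, time stands still between calls to the robot, and variables do not carry over. Pictures are saved under pics/ and viewed, at most 10 in all, crops included, and the job is handed in when it is done.

Besides the shell and the picture viewer there is one more tool, called after "Call:" as a command line: name --argument value ..., lists and objects as JSON in quotes. send_rows: Moves the arm, as the interface text tells. Shifts and turns lie within -1 to 1; 1 stands for 0.75 m of shift or 45 degrees of turn. Its arguments: {"type":"object","properties":{"deltas":{"type":"array","items":{"type":"array","items":{"type":"array","items":{"type":"number","minimum":-1,"maximum":1}}}},"gripper":{"type":"number"},"squeeze":{"type":"number"}},"required":["deltas"]}

```bash
mkdir -p pics; cat > h.py <<'E'
import numpy as np, cv2
from station import sensors, imaging, workorder
from scipy.spatial.transform import Rotation as R
def T():
    s=sensors.get_state(); q=s["orientation"]; M=np.eye(4); M[:3,:3]=R.from_quat([q[1],q[2],q[3],q[0]]).as_matrix(); M[:3,3]=s["tool_pos"]; return M
def cam(n,Tt=None):
    c=imaging.calibration(n); M=np.array(c["cam_to_world"]) if "cam_to_world" in c else Tt@np.array(c["T_tool_cam"])
    return c,M
def ray(n,u,v,Tt=None):
    c,M=cam(n,Tt); x=(u-c["cx"])/c["fx"]; y=(v-c["cy"])/c["fy"]; a,b=x,y
    for _ in range(20):
        f=1+c["k1"]*(a*a+b*b); a,b=x/f,y/f
    return M[:3,3],M[:3,:3]@np.array([a,b,1])
def at(n,u,v,z,Tt=None):
    o,d=ray(n,u,v,Tt); return o+d*(z-o[2])/d[2]
def proj(n,p,Tt=None):
    c,M=cam(n,Tt); q=np.linalg.inv(M)@np.r_[p,1]; a,b=q[:2]/q[2]; f=1+c["k1"]*(a*a+b*b); return np.array([c["fx"]*a*f+c["cx"],c["fy"]*b*f+c["cy"]])
def save(n,f,crop=None,k=1):
    Tt=T(); im=imaging.capture(n)
    np.save("pics/"+f+".npy",im); np.save("pics/"+f+"_T.npy",Tt)
    if crop: im=im[crop[1]:crop[3],crop[0]:crop[2]]
    im=cv2.resize(im,None,fx=k,fy=k,interpolation=cv2.INTER_CUBIC)
    cv2.imwrite("pics/"+f+".png",im[:,:,::-1]); return Tt
E
python3 - <<'E'
from h import *
a=save("scene","s0"); save("side","d0")
A,B=[cv2.imread(f"pics/{n}.png") for n in("s0","d0")]
cv2.imwrite("pics/both.png",np.vstack([A,B])[:, :][:800])
for n in("scene","side"): print(n,cam(n)[1].round(2), imaging.calibration(n)["fx"])
print(imaging.calibration("wrist")); print(sensors.get_state())
E
```

```text
scene [[ 6.0000e-01 -4.2000e-01  6.8000e-01 -1.9305e+02]
 [-8.0000e-01 -3.1000e-01  5.1000e-01 -6.4252e+02]
 [-1.0000e-02 -8.5000e-01 -5.3000e-01  6.8173e+02]
 [ 0.0000e+00  0.0000e+00  0.0000e+00  1.0000e+00]] 484.89605423025495
side [[ 8.9000e-01 -3.1000e-01  3.5000e-01  2.4712e+02]
 [-4.6000e-01 -6.0000e-01  6.6000e-01 -6.8865e+02]
 [ 0.0000e+00 -7.4000e-01 -6.7000e-01  7.1163e+02]
 [ 0.0000e+00  0.0000e+00  0.0000e+00  1.0000e+00]] 444.8137887068558
{'fx': 337.48569670291863, 'fy': 337.48569670291863, 'cx': 323.9151723555262, 'cy': 198.2905640034933, 'k1': -0.0540542544578244, 'T_tool_cam': array([[ 1.09448989e-04, -9.50213343e-01, -3.11600051e-01,
         7.90838932e+01],
       [ 9.99999976e-01,  4.46296289e-05,  2.15151820e-04,
        -7.40798189e-01],
       [-1.90533535e-04, -3.11600067e-01,  9.50213324e-01,
        -1.44002498e+02],
       [ 0.00000000e+00,  0.00000000e+00,  0.00000000e+00,
         1.00000000e+00]])}
{'time': 0.1, 'joint_positions': array([-1.3122408 ,  0.6899373 , -0.19452293,  1.56621355,  0.15727372,
        0.90249832, -0.21510596]), 'qd': array([-0.00044815, -0.00243614,  0.00156589, -0.00296079,  0.00153051,
       -0.00085923,  0.00018565]), 'effort': array([-3.42474348e-03, -5.40600049e+01, -1.27144810e+00, -1.58984256e+01,
        9.41692502e-03,  4.40461983e-03, -6.59796314e-06]), 'tool_pos': array([139.19935712, 608.71391731, 230.54815527]), 'orientation': array([-4.64628546e-05,  1.12115013e-01,  9.93694887e-01, -8.33047389e-04]), 'contact_force': array([0.34100026, 0.43505823, 0.32655714]), 'ft_torque': array([-0.00724711,  0.03644945,  0.01415634]), 'finger_force': 0.0, 'gripper_width': 1.0038690396676122}
```

View pics/s0.png

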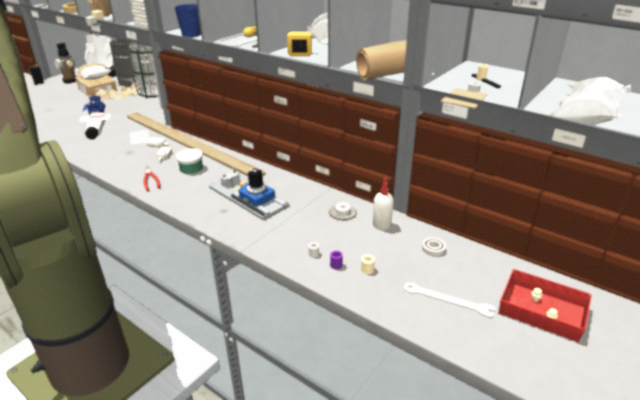

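View pics/d0.png

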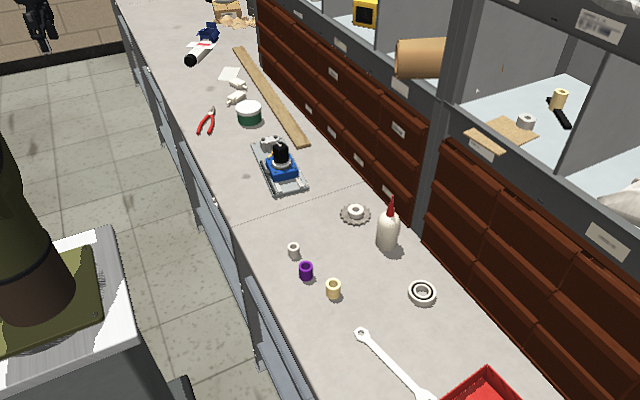

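Candidates for the brass bush are:
- Pale gold tube: scene (368,264), side (333,289).
- Purple tube: (336,260), the look-alike.
- Silver tube: (314,249), the steel bush.
- Tan pieces in the red box: (537,295) and (552,314).
- Tube on the shelf: (482,73).

By description it is the gold tube at (368,264), standing on the counter. The clamp is at scene (250,195). Its jaw is at the upper-left end (230,180) and its knob at (256,180).

```bash
python3 - <<'E'
from h import *
a=np.load("pics/s0.npy")[150:285,195:395]; b=np.load("pics/d0.npy")[125:310,240:350]
A=cv2.resize(a,None,fx=4,fy=4,interpolation=cv2.INTER_CUBIC)[:540,:800]
cv2.imwrite("pics/c_s.png",A[:,:,::-1])
B=cv2.resize(np.load("pics/d0.npy")[125:205,240:350],None,fx=5,fy=5,interpolation=cv2.INTER_CUBIC)
cv2.imwrite("pics/c_d.png",B[:,:,::-1])
def tri(p,q):
    o1,d1=ray("scene",*p);o2,d2=ray("side",*q)
    s=np.linalg.lstsq(np.c_[d1,-d2],o2-o1,rcond=None)[0]; x,y=o1+s[0]*d1,o2+s[1]*d2
    return ((x+y)/2).round(1),np.linalg.norm(x-y).round(1)
print("brass",tri((368,264),(333,289)),"purple",tri((336,260),(306,271)),"steel",tri((314,249),(293,251)))
print("knobtop",tri((256,172),(281,145)))
print(at("scene",368,264,16),at("side",333,289,16))
E
```

```text
brass (array([ 502.6, -242.5,   15.9]), np.float64(0.4)) purple (array([ 477.1, -177.2,   12. ]), np.float64(0.2)) steel (array([ 475.2, -119.4,   15.5]), np.float64(1.3))
knobtop (array([565.2, 135.6,  89.1]), np.float64(4.9))
[ 502.57951317 -242.38520479   16.        ] [ 502.4834334  -242.86977046   16.        ]
```

View pics/c_s.png

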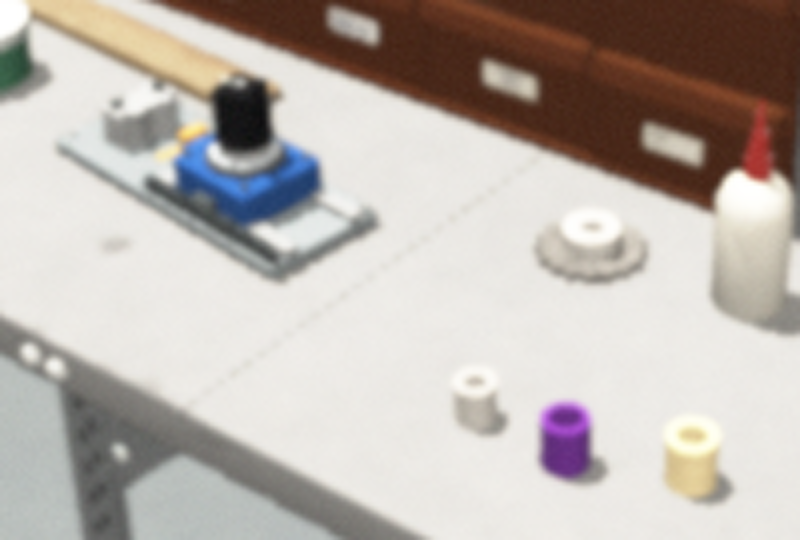

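View pics/c_d.png

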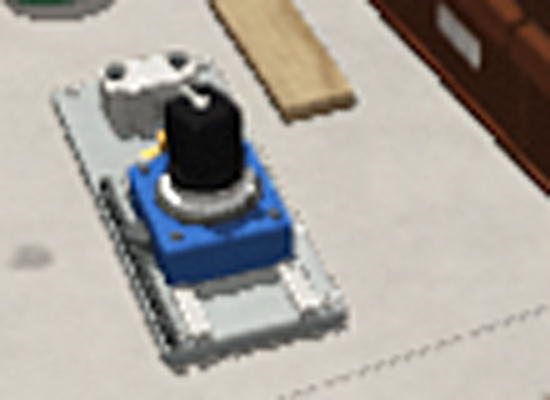

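The crops confirm the choice: the brass bush is the tan-gold tube at scene (368,264), about (502,-243), and the purple and steel ones are clearly different. The clamp's jaw end points to the left of the scene (+y).

```bash
python3 - <<'E'
from h import *
for n,ps in(("scene",[(210,186.3),(265,217.5),(288.8,204)]),("side",[(251,144),(275.8,197.5),(308.8,188.8)])):
    P=np.array([at(n,u,v,12) for u,v in ps])[:,:2]; d=P[0]-P[1]; w=P[2]-P[1]
    print(n,P.round(1).tolist(),np.linalg.norm(d),np.linalg.norm(w),np.degrees(np.arctan2(d[1],d[0])),np.degrees(np.arctan2(w[1],w[0])))
    print("centre",(P[0]+P[2])/2)
Rm=T()[:3,:3]
for t in([510,135,300],[502.5,-242.5,200]):
    print((Rm.T@(np.array(t)-T()[:3,3])/750).round(4))
print(Rm.round(3))
E
```

```text
scene [[528.1, 278.3], [506.2, 56.1], [587.5, 48.5]] 223.29714446474944 81.73458808082158 84.3661692257545 -5.3458650259356615
centre [557.81349234 163.39377809]
side [[535.3, 284.1], [509.8, 52.4], [592.5, 44.8]] 233.08436502562571 83.07676692485764 83.70792972263405 -5.289448292791065
centre [563.89346421 164.42931093]
[-0.6227 -0.5057 -0.0917]
[-0.7251 -0.9984  0.0425]
[[-0.975  0.223 -0.   ]
 [ 0.223  0.975 -0.002]
 [-0.    -0.002 -1.   ]]
```

Call:
send_rows --deltas '[[[-0.0427, -0.0326, -0.0067, 0, 0, 0], [-0.0427, -0.0326, -0.0067, 0, 0, 0], [-0.0427, -0.0326, -0.0067, 0, 0, 0], [-0.0427, -0.0326, -0.0067, 0, 0, 0], [-0.0427, -0.0326, -0.0067, 0, 0, 0], [-0.0427, -0.0326, -0.0067, 0, 0, 0], [-0.0427, -0.0326, -0.0067, 0, 0, 0], [-0.0427, -0.0326, -0.0067, 0, 0, 0], [-0.0427, -0.0326, -0.0067, 0, 0, 0], [-0.0427, -0.0326, -0.0067, 0, 0, 0]]]'

```text
time: 1.1
tool_pos: [397.7, 298.0, 281.5]
orientation: [-0.0, 0.112, 0.994, -0.0]
contact_force: [-0.8, 0.5, 0.9]
gripper_width: 1.002
finger_force: 0.0
```

Call:
send_rows --deltas '[[[-0.0427, -0.0326, -0.0067, 0, 0, 0], [-0.0427, -0.0326, -0.0067, 0, 0, 0], [-0.0427, -0.0326, -0.0067, 0, 0, 0], [-0.0427, -0.0326, -0.0067, 0, 0, 0], [0, 0, 0, 0, 0, 0], [0, 0, 0, 0, 0, 0]]]'

```text
time: 1.7
tool_pos: [500.3, 174.6, 301.3]
orientation: [-0.0, 0.114, 0.994, -0.0]
contact_force: [-1.4, 0.8, 0.2]
gripper_width: 1.002
finger_force: 0.0
```

```bash
python3 - <<'E'
from h import *
Tt=save("wrist","w1"); print(Tt.round(3), sensors.get_state()["joint_positions"].round(2), sensors.get_state()["contact_force"])
E
```

```text
[[-9.74000e-01  2.26000e-01 -1.00000e-03  5.00290e+02]
 [ 2.26000e-01  9.74000e-01 -0.00000e+00  1.74620e+02]
 [ 1.00000e-03 -0.00000e+00 -1.00000e+00  3.01265e+02]
 [ 0.00000e+00  0.00000e+00  0.00000e+00  1.00000e+00]] [-0.27  0.48 -0.24  1.76  0.14  0.92  0.78] [-0.46560911  0.69044352  0.50053532]
```

View pics/w1.png

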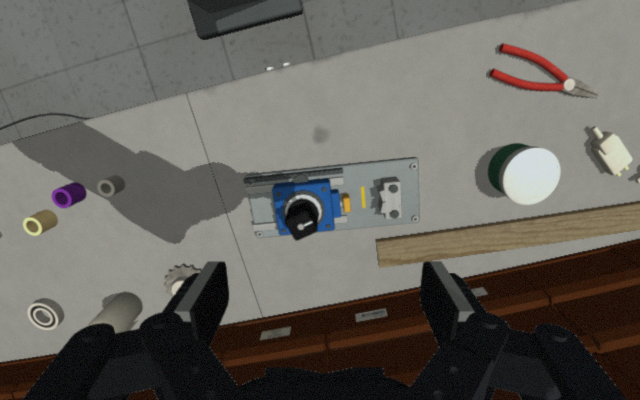

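The wrist picture shows the clamp plate with corners (245,175), (417,158), (419,221) and (258,236). The yellow line is at (363,197), the jaw at (390,198) and the knob top at (302,224). Next I go above the bush.

Call:
send_rows --deltas '[[[-0.0128, -0.0541, 0.0175, 0, 0, 0], [-0.0128, -0.0541, 0.0175, 0, 0, 0], [-0.0128, -0.0541, 0.0175, 0, 0, 0], [-0.0128, -0.0541, 0.0175, 0, 0, 0], [-0.0128, -0.0541, 0.0175, 0, 0, 0], [-0.0128, -0.0541, 0.0175, 0, 0, 0], [-0.0128, -0.0541, 0.0175, 0, 0, 0], [-0.0128, -0.0541, 0.0175, 0, 0, 0], [-0.0128, -0.0541, 0.0175, 0, 0, 0], [-0.0128, -0.0541, 0.0175, 0, 0, 0]]]'

```text
time: 2.75
tool_pos: [503.5, -240.6, 169.7]
orientation: [-0.0, 0.11, 0.994, 0.001]
contact_force: [0.6, -0.1, 0.5]
gripper_width: 0.997
finger_force: 0.0
```

Call:
send_rows --deltas '[[[0, 0, 0, 0, 0, 0.184], [0, 0, 0, 0, 0, 0.184], [0, 0, 0, 0, 0, 0.184], [0, 0, 0, 0, 0, 0.184], [0, 0, 0, 0, 0, 0.184], [0, 0, 0, 0, 0, 0.184], [0, 0, 0, 0, 0, 0.184], [0, 0, 0, 0, 0, 0.184], [0, 0, 0, 0, 0, 0.184], [0, 0, 0, 0, 0, 0.184]]]'

```text
time: 3.75
tool_pos: [503.7, -238.8, 170.1]
orientation: [-0.001, 0.742, 0.67, 0.0]
contact_force: [-0.7, -0.5, -0.2]
gripper_width: 0.995
finger_force: 0.0
```

Call:
send_rows --deltas '[[[0, 0, 0, 0, 0, 0], [0, 0, 0, 0, 0, 0], [0, 0, 0, 0, 0, 0]]]'

```text
time: 4.05
tool_pos: [503.4, -240.4, 170.3]
orientation: [-0.0, 0.74, 0.673, 0.0]
contact_force: [0.5, 0.5, 0.5]
gripper_width: 1.003
finger_force: 0.0
```

```bash
python3 - <<'E'
from h import *
Tt=save("wrist","w2"); print(Tt.round(3).tolist(), sensors.get_state()["joint_positions"].round(2))
c=proj("wrist",[502.5,-242.5,16],Tt); print(c)
im=np.load("pics/w2.npy"); hsv=cv2.cvtColor(im,cv2.COLOR_RGB2HSV)
m=((hsv[...,0]>12)&(hsv[...,0]<35)&(hsv[...,1]>60)).astype(np.uint8)
n,l,st,ce=cv2.connectedComponentsWithStats(m)
for i in range(1,n):
    if st[i,4]>60: print(st[i],ce[i])
w1=np.load("pics/w1.npy")[150:250,235:435]
cr=im[max(0,int(c[1])-75):int(c[1])+75,max(0,int(c[0])-100):int(c[0])+100]
a=cv2.resize(w1,(760,380),interpolation=cv2.INTER_CUBIC); b=cv2.resize(cr,(290,218))
cv2.imwrite("pics/w2c.png",np.vstack([a,np.pad(b,((0,0),(0,470),(0,0)))])[:,:,::-1])
E
```

```text
[[0.095, 0.995, -0.0, 503.387], [0.995, -0.095, 0.001, -240.419], [0.001, -0.0, -1.0, 170.266], [0.0, 0.0, 0.0, 1.0]] [ 0.25  0.69  0.19  1.84 -0.21  0.62  0.47]
[322.30830012 181.30631427]
[605 151  16  14  61] [612.95081967 157.42622951]
[307 164  33  38 667] [323.17841079 182.09895052]
```

View pics/w2c.png

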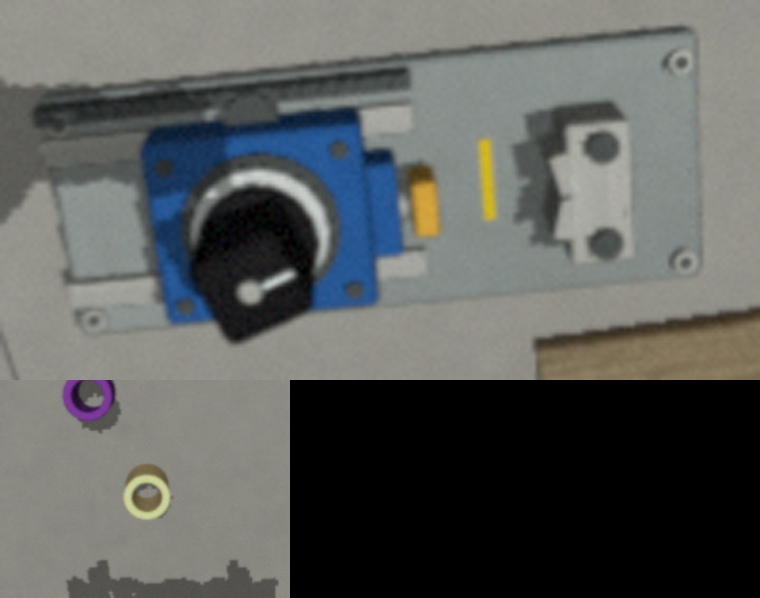

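The top crop shows the knob skewed by about 20° to the clamp, with its white line pointing towards the jaw and the bay free around the yellow line. The lower crop shows the gold bush centred at about pixel (323,182), matching the estimate within 1 px. Now I descend and grasp it.

Call:
send_rows --deltas '[[[-0.0037, 0, 0.05, 0, 0, 0], [0, 0, 0.05, 0, 0, 0], [0, 0, 0.05, 0, 0, 0], [0, 0, 0.04, 0, 0, 0], [0, 0, 0.026, 0, 0, 0], [0, 0, 0, 0, 0, 0], [0, 0, 0, 0, 0, 0]]]'

```text
time: 4.8
tool_pos: [503.1, -244.1, 8.6]
orientation: [-0.0, 0.741, 0.671, 0.0]
contact_force: [1.0, -1.0, 0.7]
gripper_width: 1.002
finger_force: 0.0
```

Call:
send_rows --deltas '[[[0, 0, 0, 0, 0, 0], [0, 0, 0, 0, 0, 0], [0, 0, 0, 0, 0, 0], [0, 0, 0, 0, 0, 0], [0, 0, 0, 0, 0, 0], [0, 0, 0, 0, 0, 0], [0, 0, 0, 0, 0, 0], [0, 0, 0, 0, 0, 0]]]' --gripper 1 --squeeze 30

```text
time: 5.6
tool_pos: [503.3, -244.1, 9.1]
orientation: [0.0, 0.741, 0.671, 0.0]
contact_force: [-0.1, -0.1, 6.2]
gripper_width: 0.317
finger_force: 29.5
```

Call:
send_rows --deltas '[[[0, 0, -0.04, 0, 0, 0], [0, 0, -0.06, 0, 0, 0], [0, 0, -0.06, 0, 0, 0], [0, 0, -0.05, 0, 0, 0]]]'

```text
time: 6.0
tool_pos: [503.0, -244.1, 168.0]
orientation: [0.0, 0.741, 0.671, 0.0]
contact_force: [-0.4, -0.2, 0.1]
gripper_width: 0.312
finger_force: 30.1
```

```bash
python3 - <<'E'
from h import *
T1=np.load("pics/w1_T.npy"); im=np.load("pics/w1.npy"); hsv=cv2.cvtColor(im,cv2.COLOR_RGB2HSV)
m=((hsv[...,0]>20)&(hsv[...,0]<32)&(hsv[...,1]>130)).astype(np.uint8); m[:150]=0;m[250:]=0
n,l,st,ce=cv2.connectedComponentsWithStats(m)
for i in range(1,n):
    if st[i,4]>8: print(st[i],ce[i],at("wrist",*ce[i],12,T1))
for p in((363.4,197.4),):print(at("wrist",*p,12,T1))
c=np.array([[42,103],[692,28],[700,268],[80,332]])/3.8+[235,150]
P=np.array([at("wrist",*p,12,T1) for p in c]);print(P.round(1),P.mean(0))
for a,b in((0,1),(3,2),(1,2),(0,3)): d=P[b]-P[a];print(np.hypot(*d[:2]).round(1),np.degrees(np.arctan2(d[1],d[0])))
for p in((205,272),(238,340),(310,300),(262,182)): print(at("wrist",p[0]/3.8+235,p[1]/3.8+150,93,T1))
print("line",[at("wrist",p[0]/3.8+235,p[1]/3.8+150,93,T1) for p in((250,291),(293,273))])
print(T())
E
```

```text
[361 187   4  21  59] [362.69491525 196.79661017] [571.22895737 212.65461116  12.        ]
[345 194   4   6  15] [346.46666667 196.73333333] [566.2024997  191.31722896  12.        ]
[344 201   6  11  36] [346.88888889 205.86111111] [579.1101553  189.19920895  12.        ]
[572.28488068 213.42047314  12.        ]
[[509.4  67.1  12. ]
 [534.2 292.4  12. ]
 [622.9 282.6  12. ]
 [596.4  55.   12. ]] [565.69874206 174.27916356  12.        ]
226.6 83.71925584836045
229.2 83.35515738032309
89.3 -6.265591793168783
87.9 -7.931426980086564
[553.68263183 122.64969972  93.        ]
[577.26538849 126.65962074  93.        ]
[569.41421037 150.85034786  93.        ]
[530.30895296 145.92133977  93.        ]
line [array([562.57615394, 134.13590795,  93.        ]), array([559.84877805, 147.96220182,  93.        ])]
[[ 9.91033627e-02  9.95076704e-01  9.36450800e-04  5.03002118e+02]
 [ 9.95077110e-01 -9.91030665e-02 -3.57657822e-04 -2.44110920e+02]
 [-2.63091821e-04  9.67285849e-04 -9.99999498e-01  1.68034257e+02]
 [ 0.00000000e+00  0.00000000e+00  0.00000000e+00  1.00000000e+00]]
```

Call:
send_rows --deltas '[[[0.0513, 0.0025, 0, 0, 0, 0], [0.0513, 0.0025, 0, 0, 0, 0], [0.0513, 0.0025, 0, 0, 0, 0], [0.0513, 0.0025, 0, 0, 0, 0], [0.0513, 0.0025, 0, 0, 0, 0], [0.0513, 0.0025, 0, 0, 0, 0], [0.0513, 0.0025, 0, 0, 0, 0], [0.0513, 0.0025, 0, 0, 0, 0], [0.0513, 0.0025, 0, 0, 0, 0], [0.0513, 0.0025, 0, 0, 0, 0]]]'

```text
time: 7.0
tool_pos: [559.4, 138.7, 165.8]
orientation: [-0.0, 0.741, 0.671, -0.0]
contact_force: [1.4, -0.8, -0.5]
gripper_width: 0.314
finger_force: 30.1
```

Call:
send_rows --deltas '[[[0.0513, 0.0025, 0, 0, 0, 0], [0.0513, 0.0025, 0, 0, 0, 0], [0, 0, 0, 0, 0, 0], [0, 0, 0, 0, 0, 0], [0, 0, 0, 0, 0, 0]]]'

```text
time: 7.5
tool_pos: [570.8, 211.4, 165.8]
orientation: [0.0, 0.742, 0.671, -0.001]
contact_force: [-0.4, -0.1, -0.8]
gripper_width: 0.315
finger_force: 30.1
```

```bash
python3 - <<'E'
from h import *
Tt=save("wrist","w3",(160,90,480,330),2.5); print(Tt.round(3).tolist(), sensors.get_state()["joint_positions"].round(2))
im=np.load("pics/w3.npy"); hsv=cv2.cvtColor(im,cv2.COLOR_RGB2HSV)
m=((hsv[...,0]>20)&(hsv[...,0]<32)&(hsv[...,1]>130)).astype(np.uint8)
n,l,st,ce=cv2.connectedComponentsWithStats(m)
for i in range(1,n):
    if st[i,4]>15: print(st[i],ce[i],at("wrist",*ce[i],12,Tt))
E
```

```text
[[0.101, 0.995, -0.0, 570.82], [0.995, -0.101, -0.001, 211.424], [-0.001, -0.0, -1.0, 165.816], [0.0, 0.0, 0.0, 1.0]] [-0.61  0.77  0.32  1.7  -0.33  0.73 -0.22]
[307 178  33   5 148] [323.15540541 180.02027027] [570.76881944 210.27132519  12.        ]
[313 203  21  16 192] [322.46354167 211.77604167] [566.99131719 179.57571756  12.        ]
```

View pics/w3.png

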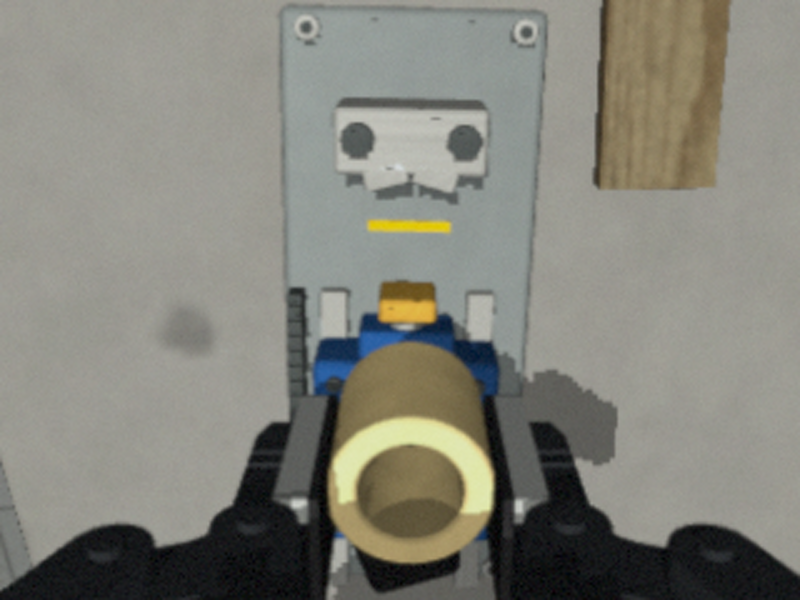

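The wrist view shows the bush gripped with its top rim centred at about pixel (324,286). The yellow line is at (323,180), between the pad (322,212) and the V jaw (323,163).

```bash
python3 - <<'E'
from h import *
Tt=np.load("pics/w3_T.npy")
for v in (488,490,492): print(at("wrist",411/2.5+160,v/2.5+90,189,Tt))
print("left/right rim",at("wrist",329/2.5+160,490/2.5+90,189,Tt),at("wrist",494/2.5+160,490/2.5+90,189,Tt))
im=np.load("pics/w2.npy"); T2=np.load("pics/w2_T.npy")
hsv=cv2.cvtColor(im,cv2.COLOR_RGB2HSV); m=((hsv[...,0]>12)&(hsv[...,0]<35)&(hsv[...,1]>60)); m[:150]=0; m[230:]=0; m[:,:290]=0;m[:,360:]=0
# fit bush pose by comparing mask bbox with projected cylinder
ys,xs=np.nonzero(m); bb=np.array([xs.min()-.5,xs.max()+.5,ys.min()-.5,ys.max()+.5]); 
from scipy.optimize import least_squares
th=np.linspace(0,6.28,60)
def f(p):
    q=np.array([proj("wrist",[p[0]+14*np.cos(t),p[1]+14*np.sin(t),z],T2) for t in th for z in(0,32)])
    return np.array([q[:,0].min(),q[:,0].max(),q[:,1].min(),q[:,1].max()])-bb
r=least_squares(f,[503,-243]); print(r.x,r.fun,"grasp tcp 503.3,-244.1")
E
```

```text
[572.03131591 213.11940946 189.        ]
[571.99295448 212.73784513 189.        ]
[571.95451894 212.35554252 189.        ]
left/right rim [558.48889362 214.07712636 189.        ] [585.65680009 211.33817618 189.        ]
[ 503.12710836 -243.02945832] [ 0.42884782 -0.42932178 -0.41050813  0.38293305] grasp tcp 503.3,-244.1
```

Call:
send_rows --deltas '[[[-0.003, 0, 0.05, 0, 0, 0], [0, 0, 0.05, 0, 0, 0], [0, 0, 0.05, 0, 0, 0], [0, 0, 0.03, 0, 0, 0], [0, 0, 0.009, 0, 0, 0], [0, 0, 0, 0, 0, 0], [0, 0, 0, 0, 0, 0]]]'

```text
time: 8.25
tool_pos: [572.0, 210.5, 25.5]
orientation: [0.001, 0.742, 0.671, 0.001]
contact_force: [-0.5, -0.5, -0.2]
gripper_width: 0.317
finger_force: 30.1
```

Call:
send_rows --deltas '[[[0, 0, 0.0014, 0, 0, 0], [0, 0, 0, 0, 0, 0], [0, 0, 0, 0, 0, 0]]]'

```text
time: 8.55
tool_pos: [571.2, 211.2, 23.9]
orientation: [0.0, 0.741, 0.671, 0.001]
contact_force: [0.1, -0.7, -0.8]
gripper_width: 0.318
finger_force: 30.1
```

Call:
send_rows --deltas '[[[0, 0, 0.0013, 0, 0, 0], [0, 0, 0, 0, 0, 0], [0, 0, 0, 0, 0, 0]]]'

```text
time: 8.85
tool_pos: [570.7, 211.0, 22.1]
orientation: [-0.0, 0.741, 0.671, -0.0]
contact_force: [0.4, -0.6, -0.6]
gripper_width: 0.315
finger_force: 30.1
```

Call:
send_rows --deltas '[[[0, 0, 0.0013, 0, 0, 0], [0, 0, 0, 0, 0, 0], [0, 0, 0, 0, 0, 0]]]'

```text
time: 9.15
tool_pos: [570.9, 211.0, 21.2]
orientation: [0.0, 0.741, 0.671, 0.0]
contact_force: [-1.0, -0.3, 0.2]
gripper_width: 0.315
finger_force: 30.1
```

```bash
python3 - <<'E'
from h import *
for i in range(6):
    imaging.capture("wrist"); s=sensors.get_state(); print(s["tool_pos"].round(2),s["contact_force"].round(2))
E
```

```text
[570.88 210.98  21.16] [0.33 0.04 0.58]
[570.89 211.    21.16] [-0.16 -0.27  0.15]
[570.87 211.    21.15] [ 0.21 -0.21 -0.1 ]
[570.88 210.96  21.17] [ 0.14 -0.52  0.49]
[570.87 211.    21.17] [ 0.02 -0.4   0.52]
[570.86 210.96  21.15] [-0.07 -0.14  0.41]
```

```bash
python3 - <<'E'
from h import *
Tt=save("wrist","w4"); im=np.load("pics/w4.npy"); hsv=cv2.cvtColor(im,cv2.COLOR_RGB2HSV)
m=((hsv[...,0]>20)&(hsv[...,0]<32)&(hsv[...,1]>130)).astype(np.uint8)
n,l,st,ce=cv2.connectedComponentsWithStats(m)
for i in range(1,n):
    if st[i,4]>5: print(st[i],ce[i],at("wrist",*ce[i],12,Tt))
print(proj("wrist",[570.8,210.3,12],Tt))
for dx in(-14,0,14): print(proj("wrist",[571+dx,212.1,12],Tt),proj("wrist",[571+dx,212.1,44],Tt))
cv2.imwrite("pics/w4.png",cv2.resize(im[100:340,160:480],None,fx=2.5,fy=2.5)[:,:,::-1])
E
```

```text
[300 310  43  26 449] [319.84187082 323.95768374] [565.14728479 167.70282192  12.        ]
[331 323   7   4  10] [333.6 324.8] [572.60967919 166.39160918  12.        ]
[322.29248369 253.95203786]
[294.77164531 253.17250707] [288.53279441 288.86230322]
[322.32870454 250.73109829] [321.98920623 286.04773636]
[350.03609612 248.23787698] [355.67543485 283.11793284]
```

View pics/w4.png

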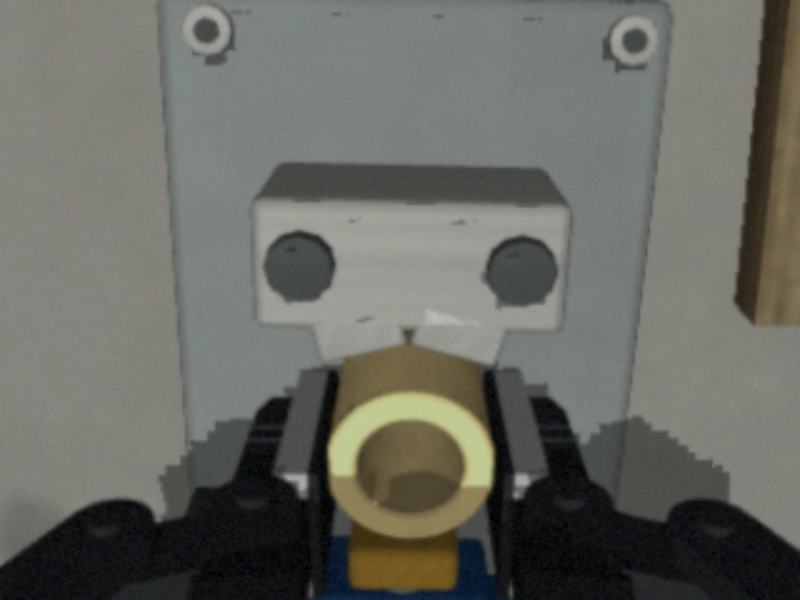

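The bush rim is at pixel (324,286) and sits about 2 mm past the line towards the jaw. I shift it back 2 mm and lower it until it touches.

Call:
send_rows --deltas '[[[-0.0026, 0, 0, 0, 0, 0], [0, 0, 0.0006, 0, 0, 0], [0, 0, 0, 0, 0, 0], [0, 0, 0, 0, 0, 0]]]'

```text
time: 9.9
tool_pos: [570.7, 209.2, 21.1]
orientation: [-0.0, 0.741, 0.671, 0.0]
contact_force: [-0.4, 0.1, 5.4]
gripper_width: 0.316
finger_force: 30.7
```

Call:
send_rows --deltas '[[[0, 0, 0.0008, 0, 0, 0], [0, 0, 0, 0, 0, 0], [0, 0, 0, 0, 0, 0]]]'

```text
time: 10.2
tool_pos: [570.7, 209.2, 21.1]
orientation: [-0.0, 0.741, 0.671, 0.0]
contact_force: [-2.2, 0.3, 10.5]
gripper_width: 0.318
finger_force: 31.1
```

Call:
send_rows --deltas '[[[0, 0, -0.001, 0, 0, 0], [0, 0, 0, 0, 0, 0]]]'

```text
time: 10.4
tool_pos: [570.7, 209.1, 21.1]
orientation: [-0.0, 0.741, 0.671, 0.0]
contact_force: [-1.4, 0.8, 5.6]
gripper_width: 0.315
finger_force: 30.7
```

Call:
send_rows --deltas '[[[0, 0, 0, 0, 0, 0], [0, 0, 0, 0, 0, 0], [0, 0, 0, 0, 0, 0], [0, 0, 0, 0, 0, 0], [0, 0, 0, 0, 0, 0], [0, 0, 0, 0, 0, 0]]]' --gripper 0.35

```text
time: 11.0
tool_pos: [570.6, 209.0, 20.8]
orientation: [-0.0, 0.741, 0.671, -0.0]
contact_force: [-0.1, 0.1, 0.2]
gripper_width: 0.652
finger_force: 0.0
```

Call:
send_rows --deltas '[[[0, 0, -0.02, 0, 0, 0], [0, 0, -0.04, 0, 0, 0], [0, 0, -0.06, 0, 0, 0], [0, 0, -0.06, 0, 0, 0], [0, 0, 0, 0, 0, 0], [0, 0, 0, 0, 0, 0], [0, 0, 0, 0, 0, 0]]]'

```text
time: 11.7
tool_pos: [569.7, 209.0, 155.4]
orientation: [-0.001, 0.741, 0.671, -0.001]
contact_force: [-0.3, 0.4, -0.2]
gripper_width: 0.649
finger_force: 0.0
```

```bash
python3 - <<'E'
from h import *
imaging.capture("wrist")
Tt=save("wrist","w5",(160,100,480,340),2.5); print(Tt.round(3).tolist(), sensors.get_state()["joint_positions"].round(2))
print(at("wrist",*proj("wrist",[571,210.3,12],Tt),12,Tt),proj("wrist",[570.8,210.3,44],Tt))
E
```

```text
[[0.099, 0.995, -0.003, 569.469], [0.995, -0.099, -0.001, 208.884], [-0.001, -0.002, -1.0, 154.805], [0.0, 0.0, 0.0, 1.0]] [-0.6   0.79  0.31  1.71 -0.34  0.71 -0.21]
[571.  210.3  12. ] [324.73932824 191.06173031]
```

View pics/w5.png

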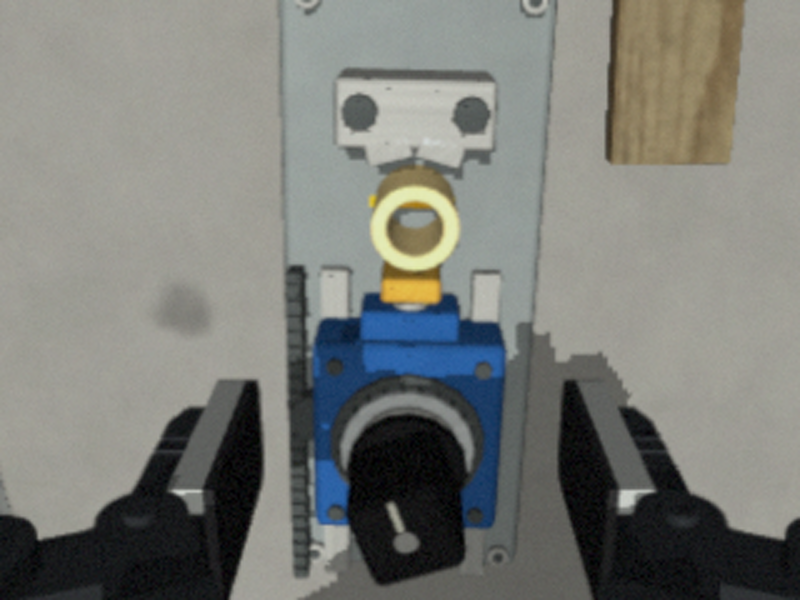

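The bush stands upright on the line, with its rim at (326,191) against (325,191) predicted. The knob's white dot is at crop (406,543) and its line tip at (390,503).

```bash
python3 - <<'E'
from h import *
Tt=np.load("pics/w5_T.npy")
q=lambda u,v,z:at("wrist",u/2.5+160,v/2.5+100,z,Tt)
a,b=q(406,543,93),q(390,503,93); print(a,b,np.degrees(np.arctan2(*(b-a)[[1,0]])))
c,d=q(380,583,93),q(465,562,93); print(c,d,np.degrees(np.arctan2(*(d-c)[[1,0]])),np.hypot(*(d-c)[:2]))
c,d=q(350,490,93),q(380,583,93); print(c,d,np.degrees(np.arctan2(*(d-c)[[1,0]])),np.hypot(*(d-c)[:2]))
# carriage corners z=40
for p in((317,323),(500,322),(497,527),(317,522)): print(q(*p,40))
P=[q(*p,40) for p in((317,323),(500,322),(497,527),(317,522))]; print(np.mean(P,0))
E
```

```text
[561.13322198 129.40823367  93.        ] [557.95248641 143.63302891  93.        ] 102.60428544995727
[551.95615118 115.78021535  93.        ] [577.79662017 120.94737401  93.        ] 11.307938735406278 26.352027736795275
[547.05836002 149.07826881  93.        ] [551.95615118 115.78021535  93.        ] -81.63239828709233 33.656332573730396
[535.96316468 179.12875944  40.        ]
[596.67408656 173.53772656  40.        ]
[590.43909457  92.37155877  40.        ]
[525.2888658 100.8934817  40.       ]
[562.0913029  136.48288162  40.        ]
```

Call:
send_rows --deltas '[[[-0.0495, 0, -0.0235, 0, 0, 0], [-0.0495, 0, -0.0235, 0, 0, 0], [0, 0, 0, 0, 0, -0.183], [0, 0, 0, 0, 0, -0.183], [0, 0, 0, 0, 0, -0.183], [0, 0, 0, 0, 0, -0.183], [0, 0, 0, 0, 0, -0.183], [0, 0, 0, 0, 0, -0.183], [0, 0, 0, 0, 0, -0.183], [0, 0, 0, 0, 0, -0.183]]]' --gripper 0.2

```text
time: 12.8
tool_pos: [562.5, 134.8, 189.8]
orientation: [-0.001, 0.254, 0.967, -0.001]
contact_force: [1.0, -0.1, 0.2]
gripper_width: 0.799
finger_force: 0.0
```

Call:
send_rows --deltas '[[[0, 0, 0, 0, 0, -0.183], [0, 0, 0, 0, 0, -0.183], [0, 0, 0, 0, 0, -0.183], [0, 0, 0, 0, 0, -0.183], [0, 0, 0, 0, 0, -0.183], [0, 0, 0, 0, 0, 0], [0, 0, 0, 0, 0, 0], [0, 0, 0, 0, 0, 0], [0, 0, 0, 0, 0, 0]]]'

```text
time: 13.7
tool_pos: [563.2, 135.2, 190.9]
orientation: [-0.0, -0.098, 0.995, -0.0]
contact_force: [-0.4, 0.2, 0.6]
gripper_width: 0.802
finger_force: 0.0
```

```bash
python3 - <<'E'
from h import *
imaging.capture("wrist")
Tt=save("wrist","w6",(220,120,420,270),4); print(Tt.round(3).tolist(), sensors.get_state()["joint_positions"].round(2))
print("tool y deg",np.degrees(np.arctan2(Tt[1,1],Tt[0,1])), "proj",proj("wrist",[562,135,93],Tt))
E
```

```text
[[-0.981, -0.196, -0.0, 563.169], [-0.196, 0.981, -0.0, 135.212], [0.0, -0.0, -1.0, 190.981], [0.0, 0.0, 0.0, 1.0]] [-0.18  0.68 -0.23  1.75  0.22  0.74  1.24]
tool y deg 101.32255773054344 proj [325.27810217 196.93161619]
```

View pics/w6.png

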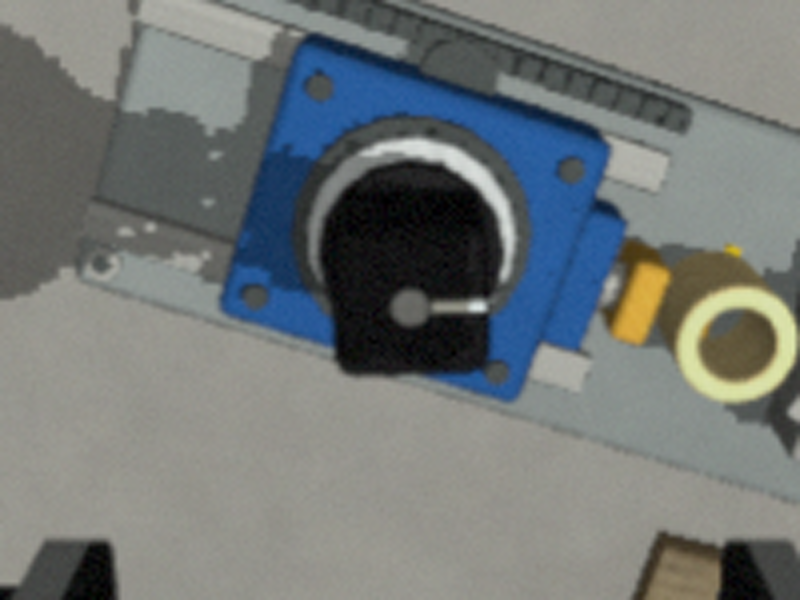

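The last crop shows the knob's flats parallel to the fingers within about 1°. The dot is at picture (322.5,196.8), so the knob axis is about 2 mm along -y and 1 mm along +x from the tool. I descend beside it and grip.

Call:
send_rows --deltas '[[[0.0016, -0.0027, 0.04, 0, 0, 0], [0, 0, 0.05, 0, 0, 0], [0, 0, 0.045, 0, 0, 0], [0, 0, 0.024, 0, 0, 0], [0, 0, 0.0103, 0, 0, 0], [0, 0, 0, 0, 0, 0], [0, 0, 0, 0, 0, 0], [0, 0, 0, 0, 0, 0]]]'

```text
time: 14.6
tool_pos: [563.5, 133.2, 65.4]
orientation: [0.001, -0.099, 0.995, 0.0]
contact_force: [-0.9, 0.7, -0.8]
gripper_width: 0.8
finger_force: 0.0
```

Call:
send_rows --deltas '[[[0, 0, 0, 0, 0, 0], [0, 0, 0, 0, 0, 0], [0, 0, 0, 0, 0, 0], [0, 0, 0, 0, 0, 0], [0, 0, 0, 0, 0, 0], [0, 0, 0, 0, 0, 0]]]' --gripper 1 --squeeze 50

```text
time: 15.2
tool_pos: [562.8, 133.5, 64.8]
orientation: [0.001, -0.1, 0.995, 0.0]
contact_force: [-0.7, 0.7, 5.1]
gripper_width: 0.345
finger_force: 49.6
```

```bash
cat > st.py <<'E'
from h import *
F=[];M=[]
for i in range(4):
    imaging.capture("wrist"); s=sensors.get_state(); F.append(s["contact_force"]);M.append(s["ft_torque"])
Tt=T(); f=np.mean(F,0); m=np.mean(M,0)
e=np.array([.113,.9936]); h=np.array([562.3,133.5])
print("t",round(s["time"],2),"tcp",s["tool_pos"].round(2),"F",f.round(2),"Ftool",(Tt[:3,:3].T@f).round(2),"M",m.round(3),"ydeg",np.degrees(np.arctan2(Tt[1,1],Tt[0,1])).round(2),"tilt",Tt[:2,2].round(4),"w",s["gripper_width"].round(3),"along",(s["tool_pos"][:2]-h)@e,"j7",s["joint_positions"][6].round(2))
E
python3 st.py
```

```text
Traceback (most recent call last):
  File "st.py", line 7, in <module>
    print("t",round(s["time"],2),"tcp",s["tool_pos"].round(2),"F",f.round(2),"Ftool",(Tt[:3,:3].T@f).round(2),"M",m.round(3),"ydeg",np.degrees(np.arctan2(Tt[1,1],Tt[0,1])).round(2),"tilt",Tt[:2,2].round(4),"w",s["gripper_width"].round(3),"along",(s["tool_pos"][:2]-h)@e,"j7",s["joint_positions"][6].round(2))
                                                                                                                                                                                                                  ^^^^^^^^^^^^^^^^^^^^^^^^
AttributeError: 'float' object has no attribute 'round'
```

```bash
sed -i 's/s\["gripper_width"\].round(3)/round(s["gripper_width"],3)/' st.py; python3 st.py
```

```text
t 15.6 tcp [562.85 133.54  64.82] F [-0.5   0.35  5.42] Ftool [ 0.41  0.44 -5.42] M [0.123 0.214 0.158] ydeg 101.42 tilt [0.0011 0.0008] w 0.347 along 0.09861408258096631 j7 1.19
```

Call:
send_rows --deltas '[[[-0.00025, 0.0009, 0, 0, 0, 0.1111], [-0.00017, 0.00092, 0, 0, 0, 0.1111], [-9e-05, 0.00093, 0, 0, 0, 0.1111], [0, 0.00093, 0, 0, 0, 0.1111], [0, 0, 0, 0, 0, 0], [0, 0, 0, 0, 0, 0]]]'

```text
time: 16.2
tool_pos: [563.1, 135.8, 64.8]
orientation: [0.001, 0.075, 0.997, 0.0]
contact_force: [-0.6, -0.2, 5.8]
gripper_width: 0.344
finger_force: 48.8
```

```bash
python3 st.py
```

```text
t 16.4 tcp [563.13 135.77  64.78] F [-0.23  0.13  5.98] Ftool [ 0.24  0.1  -5.98] M [ 0.026  0.141 -0.027] ydeg 81.36 tilt [0.0011 0.0002] w 0.343 along 2.347520884173048 j7 0.96
```

Call:
send_rows --deltas '[[[8e-05, 0.00093, 0, 0, 0, 0.1111], [0.00016, 0.00092, 0, 0, 0, 0.1111], [0.00024, 0.0009, 0, 0, 0, 0.1111], [0.00031, 0.00088, 0, 0, 0, 0.1111], [0.00039, 0.00085, 0, 0, 0, 0.1111], [0.00046, 0.00081, 0, 0, 0, 0.1111], [0, 0, 0, 0, 0, 0], [0, 0, 0, 0, 0, 0]]]'

```text
time: 17.2
tool_pos: [563.2, 139.2, 64.8]
orientation: [0.0, 0.331, 0.944, -0.0]
contact_force: [-0.7, -0.8, 5.8]
gripper_width: 0.347
finger_force: 48.9
```

```bash
python3 st.py
```

```text
t 17.4 tcp [563.25 139.12  64.79] F [-0.47 -1.29  6.05] Ftool [-0.45 -1.3  -6.05] M [-0.279  0.207 -0.026] ydeg 51.33 tilt [ 0.0006 -0.0007] w 0.346 along 5.686364961594091 j7 0.64
```

```bash
cat > pad.py <<'E'
from h import *
import sys
def go(f):
    Tt=np.load(f"pics/{f}_T.npy"); im=np.load(f"pics/{f}.npy"); hsv=cv2.cvtColor(im,cv2.COLOR_RGB2HSV)
    m=((hsv[...,0]>14)&(hsv[...,0]<24)&(hsv[...,1]>190)&(hsv[...,2]>150)).astype(np.uint8)
    b=((hsv[...,0]>100)&(hsv[...,0]<120)&(hsv[...,1]>150)&(hsv[...,2]>60)).astype(np.uint8)
    for nm,mm,z in(("pad",m,34),("blue",b,40)):
        n,l,st,ce=cv2.connectedComponentsWithStats(mm)
        for i in range(1,n):
            if st[i,4]>40:
                p=at("wrist",*ce[i],z,Tt); ys,xs=np.nonzero(l==i)
                W=np.array([at("wrist",x,y,z,Tt)[:2] for x,y in zip(xs,ys)]) @ np.array([.113,.9936]); 
                print(f,nm,st[i],p.round(1),"along max",np.percentile(W,98).round(1),np.percentile(W,2).round(1))
if len(sys.argv)>2: save("wrist",sys.argv[1])
for f in sys.argv[1].split(","): go(f)
E
python3 pad.py w5,w6; python3 pad.py w7 x
```

```text
w5 blue [ 285  218   77   93 2963] [563.  154.1  40. ] along max 244.5 163.4Traceback (most recent call last):
  File "pad.py", line 15, in <module>
    for f in sys.argv[1].split(","): go(f)
                                     ~~^^^
  File "pad.py", line 12, in go
    W=np.array([at("wrist",x,y,z,Tt)[:2] for x,y in zip(xs,ys)]) @ np.array([.113,.9936]);
                ~~^^^^^^^^^^^^^^^^^^
  File "h.py", line 15, in at
    o,d=ray(n,u,v,Tt); return o+d*(z-o[2])/d[2]
        ~~~^^^^^^^^^^
  File "h.py", line 10, in ray
    c,M=cam(n,Tt); x=(u-c["cx"])/c["fx"]; y=(v-c["cy"])/c["fy"]; a,b=x,y
        ~~~^^^^^^
  File "h.py", line 7, in cam
    c=imaging.calibration(n); M=np.array(c["cam_to_world"]) if "cam_to_world" in c else Tt@np.array(c["T_tool_cam"])
ValueError: time passes only in moves, steps and waits
Traceback (most recent call last):
  File "pad.py", line 15, in <module>
    for f in sys.argv[1].split(","): go(f)
                                     ~~^^^
  File "pad.py", line 12, in go
    W=np.array([at("wrist",x,y,z,Tt)[:2] for x,y in zip(xs,ys)]) @ np.array([.113,.9936]);
                ~~^^^^^^^^^^^^^^^^^^
  File "h.py", line 15, in at
    o,d=ray(n,u,v,Tt); return o+d*(z-o[2])/d[2]
        ~~~^^^^^^^^^^
  File "h.py", line 10, in ray
    c,M=cam(n,Tt); x=(u-c["cx"])/c["fx"]; y=(v-c["cy"])/c["fy"]; a,b=x,y
        ~~~^^^^^^
  File "h.py", line 7, in cam
    c=imaging.calibration(n); M=np.array(c["cam_to_world"]) if "cam_to_world" in c else Tt@np.array(c["T_tool_cam"])
ValueError: time passes only in moves, steps and waits
```

```bash
sed -i 's/^def cam/import functools\n@functools.lru_cache(None)\ndef calib(n): return imaging.calibration(n)\ndef cam/; s/c=imaging.calibration(n); M/c=calib(n); M/' h.py; sed -i 's/>190)&(hsv\[...,2\]>150/>150)\&(hsv[...,2]>130/' pad.py; python3 - <<'E'
import numpy as np,os
print(os.path.exists("pics/w7.npy"))
E
python3 pad.py w5,w6,w7
```

```text
True
w5 pad [313 211  23  10 225] [566.7 185.7  34. ] along max 252.7 244.5
w5 blue [ 285  218   77   93 2963] [563.  154.1  40. ] along max 244.5 163.4
w6 pad [373 186  15  20 173] [569.1 189.7  34. ] along max 256.8 248.7
w6 blue [ 276  129  100   91 2887] [554.1 136.9  40. ] along max 239.6 160.4
w7 pad [399 168  28  35 530] [570.3 194.6  34. ] along max 261.8 253.8
w7 blue [ 238  148  172  114 6987] [550.9 156.4  40. ] along max 247.3 168.1
```

```bash
cat >> pad.py <<'E'
for f in sys.argv[1].split(","):
    Tt=np.load(f"pics/{f}_T.npy"); im=np.load(f"pics/{f}.npy"); hsv=cv2.cvtColor(im,cv2.COLOR_RGB2HSV)
    e=np.array([.113,.9936]); g=np.array([-.9936,.113])
    for nm,mm,z in(("rim",(hsv[...,0]>24)&(hsv[...,0]<36)&(hsv[...,1]>60)&(hsv[...,1]<150)&(hsv[...,2]>190),44),("jaw",(hsv[...,1]<30)&(hsv[...,2]>165),52)):
        n,l,st,ce=cv2.connectedComponentsWithStats(mm.astype(np.uint8))
        for i in range(1,n):
            if st[i,4]>60:
                x,y,w,h=st[i,:4]; ys,xs=np.nonzero(l==i)
                W=np.array([at("wrist",a,b,z,Tt)[:2] for a,b in zip(xs,ys)]); s=W@e; u=W@g
                print(f,nm,st[i],"centre",((W.max(0)+W.min(0))/2).round(1),"along",np.percentile(s,[1,99]).round(1),"across",np.percentile(u,[1,99]).round(1))
E
python3 pad.py w6,w7 | grep -v pad
```

```text
w6 blue [ 276  129  100   91 2887] [554.1 136.9  40. ] along max 239.6 160.4
w7 blue [ 238  148  172  114 6987] [550.9 156.4  40. ] along max 247.3 168.1
w6 rim [390 192  29  28 319] centre [572.  211.6] along [262.  287.8] across [-557.4 -531.4]
w6 jaw [255 117  34  17 256] centre [523.   82.7] along [128.2 154.1] across [-513.7 -507. ]
w6 jaw [310 155  39  30 182] centre [549.3 136.9] along [181.2 216.6] across [-537.6 -520. ]
w6 jaw [373 155  14  12 113] centre [534.5 177. ] along [230.7 242.2] across [-514.8 -507.8]
w6 jaw [418 190  40  45 692] centre [570.9 239.5] along [291.3 313.9] across [-561.6 -518.8]
w6 jaw [ 90 203  34  32 586] centre [635.9 -55.2] along [ 1.9 32.1] across [-653.3 -623.5]
w6 jaw [354 207  13  11  87] centre [583.1 171.7] along [231.1 241.8] across [-563.1 -556.3]
w6 jaw [ 568  220   70   67 3538] centre [579.9 415.8] along [444.8 512.2] across [-563.1 -495.1]
w7 rim [ 423  144   54   54 1175] centre [572.1 212.8] along [263.  289.2] across [-557.7 -531.1]
w7 jaw [506  30  15  16 116] centre [535.7 266.1] along [321.8 328.1] across [-505.2 -499.1]
w7 jaw [ 467   83   72  100 2985] centre [570.  239.7] along [291.3 313.8] across [-560.4 -517.2]
w7 jaw [351 138  22  21 266] centre [533.5 185.4] along [240.4 248.5] across [-512.7 -505.7]
w7 jaw [554 148  13  14  74] centre [595.5 258.9] along [321.4 327.6] across [-565.5 -559.4]
w7 jaw [282 203  85  45 795] centre [557.  145.2] along [190.  224.6] across [-552.7 -519.4]
w7 jaw [188 217  51  33 568] centre [522.8 100.2] along [143.2 173.1] across [-511.6 -505. ]
w7 jaw [398 217  18  16 148] centre [579.  179.8] along [240.1 248.1] across [-557.4 -552.5]
```

```bash
cat > scr.py <<'E'
from h import *
import sys
e=np.array([.113,.9936]); g=np.array([-.9936,.113])
for f in sys.argv[1].split(","):
    Tt=np.load(f"pics/{f}_T.npy"); im=np.load(f"pics/{f}.npy")
    # rectify to top view on z=40: 4 px/mm along (cols) / across (rows)
    S=np.arange(150,330,.25); U=np.arange(-610,-500,.25)
    c,M=cam("wrist",Tt); Mi=np.linalg.inv(M)
    SS,UU=np.meshgrid(S,U); P=np.stack([SS*e[0]+UU*g[0],SS*e[1]+UU*g[1],np.full(SS.shape,40.),np.ones(SS.shape)],-1)@Mi.T
    a,b=P[...,0]/P[...,2],P[...,1]/P[...,2]; k=1+c["k1"]*(a*a+b*b)
    r=cv2.remap(im,(c["fx"]*a*k+c["cx"]).astype(np.float32),(c["fy"]*b*k+c["cy"]).astype(np.float32),cv2.INTER_LINEAR)
    np.save(f"pics/{f}_r.npy",r); B=r[...,2].astype(float)
    h=cv2.cvtColor(r,cv2.COLOR_RGB2HSV); blue=((h[...,0]>100)&(h[...,0]<120)&(h[...,1]>150)&(h[...,2]>40)).astype(np.uint8)
    big=cv2.morphologyEx(blue,cv2.MORPH_CLOSE,cv2.getStructuringElement(2,(41,41)))
    bh=((big>0)&(blue==0)).astype(np.uint8)
    n,l,st,ce=cv2.connectedComponentsWithStats(bh)
    for i in range(1,n):
        w,hh=st[i,2:4]
        if 10<w<40 and 10<hh<40 and st[i,4]>100: print(f,"screw along",round(150+ce[i][0]/4,1),"across",round(-610+ce[i][1]/4,1),w,hh,st[i,4])
E
python3 scr.py w5,w6,w7
```

```text
w5 screw along 163.1 across -566.5 32 26 584
w5 screw along 221.6 across -567.1 29 25 588
w5 screw along 163.5 across -516.1 32 27 618
w5 screw along 222.3 across -516.5 27 25 534
w6 screw along 224.7 across -569.0 34 30 611
w6 screw along 166.5 across -568.6 26 26 524
w6 screw along 225.6 across -518.6 26 26 501
w6 screw along 166.9 across -518.1 26 25 519
w7 screw along 230.4 across -569.6 26 28 550
w7 screw along 240.0 across -558.4 20 17 101
w7 screw along 230.9 across -518.7 26 26 509
w7 screw along 171.9 across -518.1 28 26 548
```

Call:
send_rows --deltas '[[[0.0005, 0.00072, 0, 0, 0, 0.1111], [0.00056, 0.00068, 0, 0, 0, 0.1111], [0.00062, 0.00062, 0, 0, 0, 0.1111], [0.00067, 0.00057, 0, 0, 0, 0.1111], [0.00072, 0.00051, 0, 0, 0, 0.1111], [0, 0, 0, 0, 0, 0], [0, 0, 0, 0, 0, 0]]]'

```text
time: 18.15
tool_pos: [563.0, 142.1, 64.8]
orientation: [0.0, 0.528, 0.85, -0.001]
contact_force: [-1.3, -1.4, 7.5]
gripper_width: 0.342
finger_force: 49.0
```

```bash
python3 st.py; python3 pad.py w8 x | grep rim; python3 scr.py w8
```

```text
t 18.35 tcp [563.05 142.11  64.78] F [-1.14 -1.51  7.05] Ftool [-0.85 -1.69 -7.05] M [-0.42   0.386 -0.001] ydeg 26.32 tilt [-0.0003 -0.0009] w 0.344 along 8.640335164702535 j7 0.36
w8 rim [ 381   96   57   57 1313] centre [572.4 216.2] along [266.5 292.6] across [-557.4 -531.1]
w8 screw along 233.6 across -569.2 26 26 514
w8 screw along 246.2 across -559.2 20 17 119
w8 screw along 234.0 across -518.3 25 25 497
w8 screw along 175.0 across -517.7 27 25 538
```

Call:
send_rows --deltas '[[[0.00069, 0.0004, 0, 0, 0, 0.1111], [0.00072, 0.00034, 0, 0, 0, 0.1111], [0.00075, 0.00028, 0, 0, 0, 0.1111], [0, 0, 0, 0, 0, 0], [0, 0, 0, 0, 0, 0]]]'

```text
time: 18.9
tool_pos: [562.9, 144.0, 64.8]
orientation: [0.0, 0.634, 0.773, -0.001]
contact_force: [-2.1, -1.5, 7.3]
gripper_width: 0.343
finger_force: 49.0
```

```bash
python3 st.py; python3 pad.py w9 x | grep rim; python3 scr.py w9
```

```text
t 19.1 tcp [562.86 144.    64.76] F [-2.19 -1.89  7.54] Ftool [-1.43 -2.52 -7.54] M [-0.362  0.529 -0.021] ydeg 11.33 tilt [-0.0009 -0.0008] w 0.344 along 10.497507520121129 j7 0.2
w9 rim [ 345   76   58   60 1232] centre [572.4 218.3] along [268.5 294.7] across [-557.3 -530.9]
w9 screw along 235.5 across -568.8 25 26 511
w9 screw along 235.9 across -517.9 25 26 503
```

Call:
send_rows --deltas '[[[0.0006, -0.0001, 0, 0, 0, 0.1111], [0.00075, -0.0001, 0, 0, 0, 0.1111], [0, 0, 0, 0, 0, 0], [0, 0, 0, 0, 0, 0]]]'

```text
time: 19.55
tool_pos: [562.6, 145.3, 64.7]
orientation: [-0.0, 0.699, 0.715, -0.0]
contact_force: [-1.7, -1.6, 7.0]
gripper_width: 0.339
finger_force: 49.3
```

```bash
python3 st.py; python3 pad.py w10 x | grep rim; python3 scr.py w10
```

```text
t 19.75 tcp [562.64 145.25  64.78] F [-2.06 -1.68  6.88] Ftool [-1.64 -2.1  -6.88] M [-0.281  0.476  0.011] ydeg 1.36 tilt [-0.0007 -0.0004] w 0.343 along 11.714020627448754 j7 0.09
w10 rim [ 318   72   58   60 1032] centre [572.3 218.3] along [268.6 294.9] across [-557.2 -530.7]
w10 screw along 236.8 across -568.6 26 25 502
w10 screw along 237.2 across -517.7 26 25 508
```

```bash
sed -i 's/range(4)/range(10)/' st.py; python3 st.py; python3 pad.py w11 x | grep rim; python3 scr.py w11
```

```text
t 20.3 tcp [562.62 145.22  64.76] F [-1.94 -1.11  7.46] Ftool [-1.07 -1.97 -7.46] M [-0.274  0.486  0.035] ydeg 1.36 tilt [-0.0007 -0.0004] w 0.341 along 11.682323507228384 j7 0.09
w11 rim [ 318   72   58   60 1037] centre [572.3 218.3] along [268.6 294.9] across [-557.2 -530.7]
w11 screw along 236.8 across -568.5 26 25 508
w11 screw along 237.2 across -517.6 26 25 501
```

Call:
send_rows --deltas '[[[0.0003, -0.0002, 0, 0, 0, 0.05], [0, 0, 0, 0, 0, 0], [0, 0, 0, 0, 0, 0]]]'

```text
time: 20.65
tool_pos: [562.6, 145.5, 64.8]
orientation: [0.0, 0.712, 0.702, -0.0]
contact_force: [-2.0, -1.1, 6.9]
gripper_width: 0.346
finger_force: 49.9
```

```bash
python3 st.py; python3 pad.py w12 x | grep rim; python3 scr.py w12
```

```text
t 21.15 tcp [562.54 145.51  64.78] F [-1.96 -1.54  7.35] Ftool [-1.57 -1.94 -7.35] M [-0.282  0.464  0.173] ydeg -0.85 tilt [-0.0005 -0.0005] w 0.346 along 11.956956864296059 j7 0.06
w12 rim [312  72  58  59 948] centre [572.2 218.4] along [268.6 294.9] across [-557.2 -530.6]
w12 screw along 237.0 across -568.6 25 26 510
w12 screw along 237.5 across -517.6 26 25 501
```

Compression is about 1.3 mm, which is about 10 N. The bush stopped moving against the jaw while the carriage advanced by that much. I release the knob and retreat.

Call:
send_rows --deltas '[[[0, 0, 0, 0, 0, 0], [0, 0, 0, 0, 0, 0], [0, 0, 0, 0, 0, 0], [0, 0, 0, 0, 0, 0], [0, 0, 0, 0, 0, 0]]]' --gripper 0.3

```text
time: 21.7
tool_pos: [562.8, 146.2, 64.0]
orientation: [-0.0, 0.712, 0.702, -0.0]
contact_force: [0.5, 0.7, 0.5]
gripper_width: 0.703
finger_force: 0.0
```

Call:
send_rows --deltas '[[[0, 0, -0.02, 0, 0, 0], [0, 0, -0.04, 0, 0, 0], [0, 0, -0.05, 0, 0, 0], [0, 0, -0.05, 0, 0, 0], [0, 0, 0, 0, 0, 0], [0, 0, 0, 0, 0, 0], [0, 0, 0, 0, 0, 0], [0, 0, 0, 0, 0, 0]]]'

```text
time: 22.5
tool_pos: [561.9, 146.1, 183.0]
orientation: [-0.001, 0.712, 0.702, -0.001]
contact_force: [0.4, -0.1, 0.1]
gripper_width: 0.7
finger_force: 0.0
```

```bash
python3 st.py; python3 pad.py w13 x; python3 scr.py w13
```

```text
t 23.0 tcp [562.88 146.14 184.04] F [-0.32  0.15 -0.04] Ftool [ 0.15 -0.32  0.04] M [-0.006 -0.015 -0.   ] ydeg -0.87 tilt [-0.  0.] w 0.702 along 12.627071910747295 j7 0.0
w13 pad [319 113  23  13 189] [569.2 199.8  34. ] along max 267.3 259.0
w13 blue [ 285  125   80   97 2920] [564.1 163.   40. ] along max 255.6 175.1
w13 jaw [296   0  17   9  64] centre [551.1 285.3] along [342.9 349. ] across [-520.9 -510. ]
w13 jaw [369   0  29  20 229] centre [609.4 280.9] along [342.5 354.9] across [-584.1 -564.6]
w13 jaw [348   4  18  11  75] centre [589.7 281.4] along [342.9 349.5] across [-560.2 -548.1]
w13 jaw [ 282   11   86  127 4815] centre [564.3 234.3] along [253.7 339.5] across [-564.5 -505.1]
w13 jaw [ 193   19   83   98 2083] centre [495.2 240.9] along [263.9 329. ] across [-492.7 -435.5]
w13 jaw [339  18  23  30 222] centre [585.  265.2] along [319.9 339.3] across [-559.2 -543.9]
w13 jaw [185  47  26  18 104] centre [468.2 251.6] along [297.  308.4] across [-445.6 -427.7]
w13 jaw [214 145  60  53 665] centre [496.8 159.5] along [197.4 234. ] across [-498.5 -451.3]
w13 jaw [260 14
[... 1250 characters left out ...]
92. ] along [142.4 155.5] across [-499.8 -487.4]
w13 jaw [207 264  17  13  68] centre [460.7  65.8] along [110.3 124.6] across [-457.9 -443.3]
w13 jaw [175 271  20  12  77] centre [430.3  59. ] along [102.  112.7] across [-429.6 -411.9]
w13 jaw [272 272  30  11 128] centre [527.1  57.8] along [111.5 122.6] across [-530.1 -503.9]
w13 jaw [256 285  48  36 481] centre [518.9  29.2] along [ 68.4 108.3] across [-532.2 -491.7]
w13 jaw [387 350  14  21 150] centre [632.8 -43.5] along [15.7 42. ] across [-638.3 -628.3]
w13 screw along 237.5 across -568.3 25 26 518
w13 screw along 178.8 across -567.7 27 26 548
w13 screw along 237.9 across -517.7 25 25 497
w13 screw along 179.3 across -517.2 27 26 539
```

```bash
python3 -c "
from station import workorder; print(workorder.hand_in())"
```

```text
the job is handed in; nothing more can be done
None
```

The job is handed in: the brass bush stands clamped against the V jaw at an estimated 10 N, the knob is released with the arm clear, and I touched none of the other things. The force comes from about 1.3 mm of pad compression measured in the wrist pictures; my last torque reading on the knob, taken while still gripping it, was higher than 10 N alone would give, and I put the rest down to leftover knob drag.

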